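One full pump of syrup into the cup, guard shut again

TASK

Give the cup one portion of syrup: slide the clear guard fully open off the pump, press the pump cap straight down until you feel it meet its inner stop, without ramming it, and let it come all the way up again. Then slide the guard fully shut over the pump, and leave the cup and everything else standing where it is.

Things in the scene. Friction and masses are not known exactly. Their poses are not given: they have to be found in the camera images.
- dispenser: Fixed steel syrup stand, 80 x 194 mm, deck top 128 mm up. Origin: on the counter under the middle of the guard's track; x points away from its open front, y along the track. Bay at y +45 mm: amber bottle with a black pump cap above the deck; bay at y -45 mm: open niche, the cup under a delivery tube. A 72 mm high steel end cheek stands on the deck at y +93 to +96 mm.
- pump_cap: Sprung black cap, 38 mm across, flat; origin: centre of its top face, 188 mm above the counter when up. Goes straight down against a spring (6 to 10 N) to a portion stop inside the pump, whose setting varies and cannot be seen: the stroke is 8 to 26 mm. The stop is firm rubber, the force rises steeply there: 13 to 22 N is a good press, over 30 N harms the pump.
- guard (a joint): Sliding clear plastic guard, 61 x 86 mm, top face 75 mm above the deck; no wall on the end-cheek side. 0 m = shut over the pump, against the end cheek; 0.090 m = fully open, parked over the cup niche (towards the stand's -y). About 2.5 N of friction; it stays where it is left. May start slightly ajar.
- guard_grip (a point): Centre of the top edge of the guard's black grip bar: 10 mm thick along the track (stand's y), 44 mm long along the stand's x, standing 26 mm above the guard's top face. This point is 229 mm above the counter; pinch the bar or push it from either side.
- cup: White espresso cup of coffee, 60 mm across, 50 mm high, with its handle towards the open front, standing upright in the niche under the delivery tube; origin at its underside near the middle of cup and handle. Not to be touched.
- salt_shaker: Glass salt shaker with a grey top, 44 mm across, 90 mm high, standing close beside the stand, at its end-cheek side; bystander, origin at its underside.

How it is judged:
On the way, in this order (a step that is already met when the one before it is completed fails the run):
1. the guard is slid open, clear of the pump (value of joint guard above 0.082 m), for 0.2 s.
2. the pump cap is pressed down onto its inner stop (contact force between pump_cap and dispenser above 2 N), for 0.05 s.
3. the pump cap is up again, the guard still open (z of pump_cap in the frame of dispenser above 0.185 m and value of joint guard above 0.07 m), for 0.1 s.
At the end, for the whole second after the job is handed in: The guard is shut to within 5 mm, the pump cap is up to within 3 mm, the cup stands upright within 12 mm of where it was, and the salt shaker stands upright within 25 mm of where it was (value of joint guard below 0.005 m and z of pump_cap in the frame of dispenser above 0.185 m and distance of cup from where it was at the start of the episode below 0.012 m and angle between cup's own z axis and vertical below 0.15 rad and distance of salt_shaker from where it was at the start of the episode below 0.025 m and angle between salt_shaker's own z axis and vertical below 0.2 rad); the robot touches nothing.
It fails at once if the pump cap is rammed with more than 30 N (contact force between pump_cap and the fingers above 30 N or contact force between pump_cap and the arm above 30 N).
It fails at once if the cup is knocked away or tipped (distance of cup from where it was at the start of the episode above 0.03 m or angle between cup's own z axis and vertical above 0.5 rad).
It also fails if it takes over 48 s, if anything falls off the work surface, if the arm or the gripper's body presses on something with over 40 N, if the wrist force passes 120 N, or if a joint passes its speed limit or range.

ROBOT

A 6-joint arm with a two-finger parallel gripper is mounted at the origin on a cart in front of the work surface, level with it; the furniture and walls round the work are solid. World frame = base frame: x ahead of the robot, y to its left, z up, the work surface at z = 0. Lengths are in m, angles in rad, forces in N, time in s.
With the tool pointing down it reaches from about 0.3 to 0.875 m from the base axis. Payload 6.4 kg.
Tool frame: the origin (TCP) lies on the centre line of the jaws, within the pads' length; the fingertips stand 8 mm ahead of it and the grasp point (between the pads) lies 11 mm behind it; z points along the fingers, y is the line along which they close (so a half turn about z gives the same grasp; the last joint's range is limited). The gripper opens to 85 mm and grips with 20 to 120 N. Pads are 22 mm wide; open, the fingers measure 114 mm over their backs; the gripper's body (76 mm by 85 mm) begins 54 mm behind the grasp point. The pads swing forward as they close: fully open they stand 13 mm farther back than shut.
Start: joints at [-1.473, 0.181, 1.607, -0, 1.354, -0.206], TCP at [0.172, -0.549, 0.239] pointing down, gripper open.
Joint ranges: [-2.99, 2.99], [-0.89, 2.07], [0.3, 2.58], [-1.14, 4.28], [0, 2.63], [-3.12, 3.12]. Speed limits (rad/s): [2.57, 2.57, 3.01, 3.14, 3.14, 3.14].

INTERFACE

Orientations are given as a unit quaternion [w, x, y, z].
In Python, from bench import ctrl gives the robot as it stands.
- The arm moves only by the shell command python3 -m handwheel 'ROWS' [OPENING]. ROWS is JSON, a list that holds one entry, the list of rows, each a list of 4 numbers: the shift along the tool's x, y, z each as a share of 20 cm, from -1 to 1, then the turn about the tool's z as a share of 1.5 rad, from -1 to 1. In form: [[[x, y, z, twist], ...]]. A call has 1 to 10 rows; each row is the pose to reach, as a shift and turn from the pose commanded when the call began, along the tool's axes at that moment; what a row does not reach only later rows make up. A row lasts 1/8 s, in which the tool goes at most 62.5 mm and 10.7 degrees, less where a joint would pass 70% of its speed; a pose out of reach is approached as far as the arm can. A call with a number of a shift or a turn outside -1 to 1 is refused whole. A call with a gripper value outside its range is refused whole. OPENING is the finger opening in mm, from 0 to 85.4, set as the call begins (- or left out, the last holds). The fingers move at their own pace and stop on an object; the grip force is fixed at half the most. Time passes only in rows, so rows that repeat a pose let the fingers close. It gives the time, the measured TCP pose, the force, the opening and the grip force at its end, in the units of the state.
- ctrl.get_obs(): the state, without advancing time (a new reading comes with each control period).
- ctrl.camera(name): name is "scene" or "top"; returns a dict with "color" (480x640x3 uint8, red, green, blue), "range_z" (480x640 float32, m along the optical axis (not along the pixel's ray), 0 where there is no reading), "K" (3x3 intrinsics, pixels), "pose" (4x4, takes a point from camera to world coordinates). Camera axes: x right, y down, z forward; pixel columns grow to the right and rows downward; lengths in m; the calibration is good to about 2 mm. A picture is of the moment at which its call begins.
- ctrl.hand_in(): hands the job in; it is judged then, once.
The state is a dict: "time_s": time; "q": joint angles; "dq": joint speeds; "joint_efforts": joint torques, N m; "eef_pos": TCP position; "eef_rot": TCP orientation; "wrist_force": force on the tool from outside, world axes, zero at the start; "torque": the same for the moment, N m; "opening": opening from 0.0 (shut) to 1.0 (fully open); "grasp_force": force on a finger pad.
Only numpy, scipy, OpenCV 4.12 (cv2) and the standard library are available. Lean on these libraries where they do the work, as an engineer would, in place of code of your own. Each camera call takes 0.05 s, during which the arm holds its last target. There are 200 camera calls.

## Working session

There is one attempt and no reset: what is moved stays moved. The work goes in short steps, Python scripts to look and compute and a shell command to move; the robot and the scene stay as the last step left them, time stands still between calls to the robot, and variables do not carry over. Pictures are saved under pics/ and viewed, at most 10 in all, crops included, and the job is handed in when it is done.

```bash
mkdir -p pics; ls
python3 - <<'E'
from bench import ctrl
import cv2,numpy as np
for n in("scene","top"):
    c=ctrl.camera(n);cv2.imwrite(f"pics/{n}0.png",c["color"][:,:,::-1]);np.savez(f"{n}0.npz",**c)
    print(n,c["K"].tolist(),c["pose"].round(4).tolist())
o=ctrl.get_obs();print({k:np.round(v,4).tolist() for k,v in o.items()})
E
```

```text
pics
scene [[444.0843406411085, 0.0, 315.79373211076455], [0.0, 444.0843406411085, 245.6764230702231], [0.0, 0.0, 1.0]] [[-0.8083, -0.3266, 0.4899, -0.0407], [-0.5888, 0.4383, -0.6791, 0.4775], [0.0071, -0.8374, -0.5466, 0.6217], [0.0, 0.0, 0.0, 1.0]]
top [[464.72761750416623, 0.0, 318.21263458124514], [0.0, 464.72761750416623, 243.04159545631896], [0.0, 0.0, 1.0]] [[-0.0103, -0.9975, 0.0705, 0.3371], [-0.9999, 0.011, 0.0096, -0.1208], [-0.0104, -0.0704, -0.9975, 1.0194], [0.0, 0.0, 0.0, 1.0]]
{'time_s': 0.1, 'q': [-1.4733, 0.1815, 1.6079, -0.0, 1.3538, -0.2063], 'dq': [-0.0002, -0.0035, -0.0027, -0.0009, -0.0028, -0.0008], 'joint_efforts': [-0.0004, -44.5878, -35.2238, -0.0003, 0.0041, 0.0], 'eef_pos': [0.172, -0.5482, 0.2385], 'eef_rot': [-0.0008, 0.9885, 0.1513, 0.0], 'wrist_force': [-0.287, 0.4191, -0.2072], 'torque': [0.0036, -0.0291, -0.0254], 'grasp_force': 0.0, 'opening': 1.0001}
```

View pics/scene0.png

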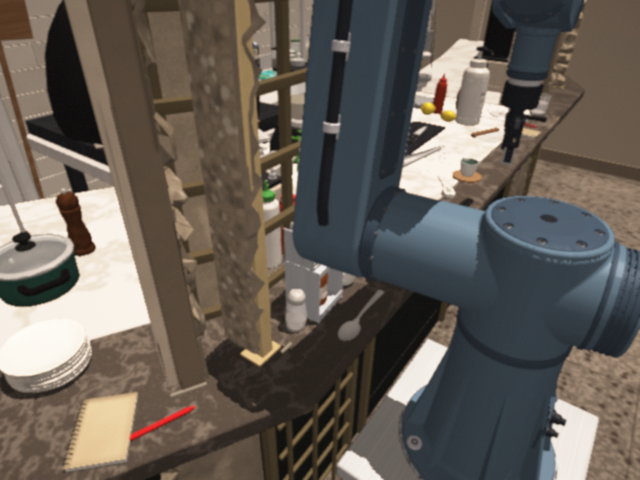

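View pics/top0.png

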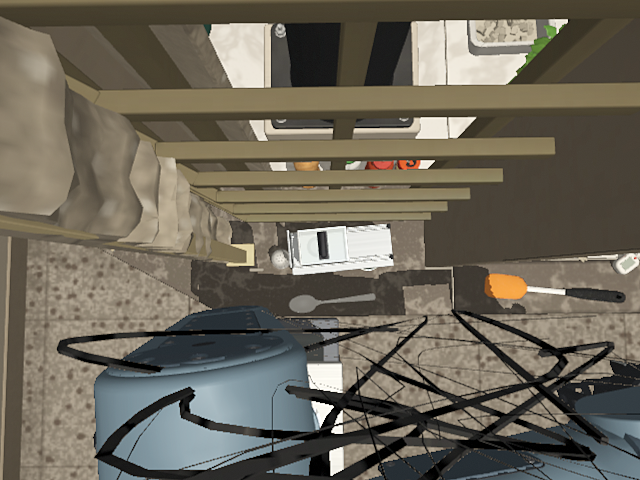

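The top view shows the stand at about (340,248), with the dark grip bar at (322,246), and the shaker at (280,258). In the scene view the stand is at (312,275), partly hidden by the arm. Slats hang behind it.

```bash
cat > h.py <<'E'
import numpy as np
def px(c,u,v,z=None):
    K,P=c["K"],c["pose"]; r=P[:3,:3]@np.linalg.inv(K)@[u,v,1.]
    t=c["range_z"][int(round(v)),int(round(u))] if z is None else (z-P[2,3])/r[2]
    return P[:3,3]+t*r
E
python3 - <<'E'
import numpy as np,cv2
from h import px
t=np.load("top0.npz");s=np.load("scene0.npz")
a=cv2.resize(t["color"][200:290,250:410],None,fx=5,fy=5,interpolation=3)
cv2.imwrite("pics/topc.png",a[:,:,::-1])
b=cv2.resize(s["color"][220:340,260:380],None,fx=5,fy=5,interpolation=3)
cv2.imwrite("pics/scec.png",b[:,:,::-1])
for p in [(322,246),(322,236),(322,256),(310,246),(335,246),(340,250),(360,245),(280,257),(300,225),(300,215),(300,205),(300,195),(300,175),(300,147),(240,255),(220,240),(200,220)]:print(p,px(t,*p).round(3))
for p in [(297,296),(310,275),(322,285)]:print("s",p,px(s,*p).round(3))
E
```

```text
(322, 246) [ 0.388 -0.12   0.228]
(322, 236) [ 0.405 -0.12   0.228]
(322, 256) [ 0.371 -0.119  0.23 ]
(310, 246) [ 0.39  -0.098  0.204]
(335, 246) [ 0.389 -0.142  0.205]
(340, 250) [ 0.382 -0.151  0.204]
(360, 245) [ 0.395 -0.192  0.13 ]
(280, 257) [ 0.376 -0.035  0.089]
(300, 225) [ 0.45  -0.071 -0.001]
(300, 215) [ 0.463 -0.075  0.068]
(300, 205) [ 0.463 -0.081  0.199]
(300, 195) [ 0.459 -0.087  0.324]
(300, 175) [ 0.462 -0.094  0.454]
(300, 147) [ 0.46  -0.1    0.582]
(240, 255) [0.381 0.046 0.085]
(220, 240) [0.404 0.065 0.182]
(200, 220) [0.413 0.043 0.403]
s (297, 296) [ 0.366 -0.027  0.086]
s (310, 275) [ 0.361 -0.062  0.117]
s (322, 285) [ 0.364 -0.106  0.064]
```

View pics/topc.png

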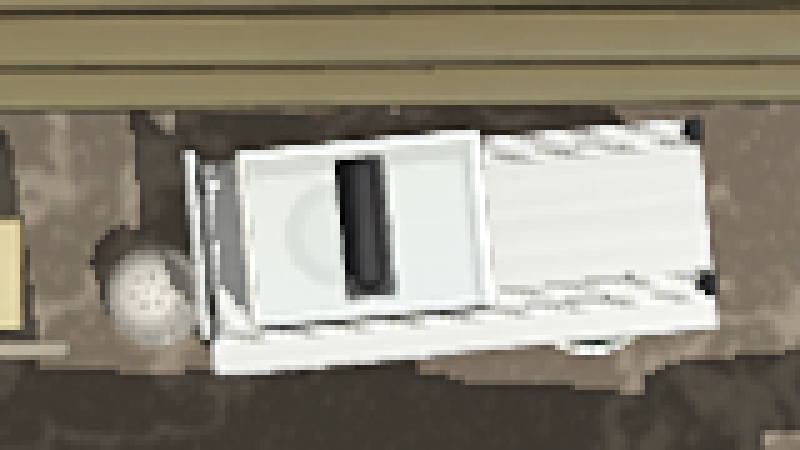

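View pics/scec.png

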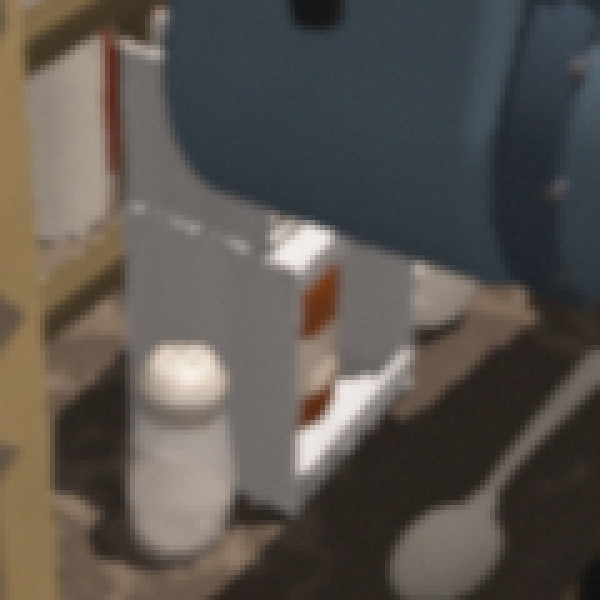

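The top crop shows the guard's top corners near crop px (238,152), (478,132), (490,305) and (258,325), and the bar between x 335 and 395. There is a small gap to the cheek at x≈190–210, so the guard starts slightly ajar. The scene crop shows only the shaker, cheek and bottle bay, because the arm hides the guard top.

Run:
```python
import numpy as np
from h import px
t=np.load("top0.npz");s=np.load("scene0.npz")
def c(u,v,z):return px(t,250+u/5-.4,200+v/5-.4,z)[:2].round(4)
for n,p in dict(g=[(238,152,.203),(478,132,.203),(494,302,.203),(256,325,.203)],bar=[(335,157,.229),(383,157,.229),(397,295,.229),(349,300,.229)],cheek_out=[(186,152,.2),(204,338,.2)],deck=[(700,120,.128),(718,328,.01),(215,374,.01)]).items():print(n,[c(*q) for q in p])
R=t["range_z"]
# heights of bar from depth, all pixels
P=np.array([px(t,u,v) for v in range(220,275) for u in range(290,400)])
b=P[(P[:,2]>.222)&(P[:,2]<.24)];print("bar",len(b),b.mean(0).round(4),b.min(0).round(4),b.max(0).round(4))
import cv2
print("bar rect",cv2.minAreaRect(b[:,:2].astype(np.float32)*1000))
g=P[(P[:,2]>.198)&(P[:,2]<.21)];print("guard rect",cv2.minAreaRect(g[:,:2].astype(np.float32)*1000),np.median(g[:,2]))
d=P[(P[:,2]>.122)&(P[:,2]<.134)];print("deck",cv2.minAreaRect(d[:,:2].astype(np.float32)*1000),np.median(d[:,2]))
W=np.array([px(t,u,v) for v in range(140,222) for u in range(250,400,5)]);W=W[(W[:,2]>.03)&(W[:,2]<.75)]
print("wall x",np.percentile(W[:,0],[0,2,10,50,90]).round(3))
```

```text
g [array([ 0.4184, -0.0761]), array([ 0.4245, -0.1609]), array([ 0.3644, -0.1656]), array([ 0.3573, -0.082 ])]
bar [array([ 0.4137, -0.1107]), array([ 0.4135, -0.1271]), array([ 0.3663, -0.1313]), array([ 0.3648, -0.1149])]
cheek_out [array([ 0.4189, -0.0575]), array([ 0.353 , -0.0635])]
deck [array([ 0.4362, -0.2501]), array([ 0.3586, -0.2731]), array([ 0.341 , -0.0548])]
bar 147 [ 0.3902 -0.1209  0.2286] [ 0.3691 -0.1264  0.224 ] [ 0.4123 -0.1146  0.2331]
bar rect ((390.6472473144531, -120.91929626464844), (43.40088653564453, 9.891560554504395), 5.091056823730469)
guard rect ((389.76507568359375, -112.04072570800781), (62.08808898925781, 103.70314025878906), 4.776812553405762) 0.2033457519121184
deck ((387.31011962890625, -156.37832641601562), (79.83324432373047, 193.36785888671875), 4.77603816986084) 0.12774944792950288
wall x [0.449 0.45  0.45  0.458 0.467]
```

```bash
python3 -m handwheel '[[[0,0,-0.3,0.07],[0.17,-0.19,-0.4,0.145],[0.4,-0.45,-0.4,0.145],[0.65,-0.7,-0.4,0.145],[0.85,-0.94,-0.4,0.145],[0.85,-0.94,-0.4,0.145],[0.85,-0.94,-0.4,0.145]]]' 0
python3 - <<'E'
from bench import ctrl
import numpy as np
from h import px
o=ctrl.get_obs();print(o["q"].round(3),o["eef_rot"].round(4))
t=np.load("top0.npz")
for p in [(450,240),(450,225),(500,200)]:print(p,px(t,*p).round(3))
E
```

```text
time_s: 0.98
eef_pos: [0.2783, -0.3182, 0.3195]
eef_rot: [0.0, 0.999, 0.044, 0.0]
wrist_force: [-0.5, -0.3, 0.4]
opening: 0.0
grasp_force: 0.0
[-1.134 -0.241  1.856 -0.     1.525  0.348] [5.00e-04 9.99e-01 4.40e-02 0.00e+00]
(450, 240) [ 0.397 -0.344  0.206]
(450, 225) [ 0.423 -0.344  0.21 ]
(500, 200) [ 0.429 -0.343  0.441]
```

```bash
python3 -m handwheel '[[[0.1,-0.3,0,0],[0.25,-0.6,0,0],[0.4,-0.85,0,0],[0.58,-1,0,0],[0.64,-1,0,0],[0.64,-1,0,0]]]'; python3 -m handwheel '[[[0,-0.11,0,0],[0,-0.11,0.2,0],[0,-0.11,0.4,0],[0,-0.11,0.48,0],[0,-0.11,0.505,0],[0,-0.11,0.505,0]]]'
python3 - <<'E'
from bench import ctrl
import cv2
o=ctrl.get_obs();print(o["q"].round(3),o["joint_efforts"].round(1))
c=ctrl.camera("top")
cv2.imwrite("pics/t1.png",cv2.resize(c["color"][190:290,250:410],None,fx=5,fy=5,interpolation=3)[:,:,::-1])
E
```

```text
time_s: 1.72
eef_pos: [0.3886, -0.1095, 0.3189]
eef_rot: [-0.0, 0.999, 0.043, -0.001]
wrist_force: [0.5, 0.4, -0.5]
opening: 0.004
grasp_force: 0.0
time_s: 2.48
eef_pos: [0.3868, -0.0871, 0.2192]
eef_rot: [0.0, 0.999, 0.043, 0.0]
wrist_force: [0.6, 0.5, -0.2]
opening: -0.001
grasp_force: 0.0
[-0.523 -0.228  2.049 -0.     1.32   0.963] [ -0.2 -22.3 -33.9  -0.   -0.   -0. ]
```

View pics/t1.png

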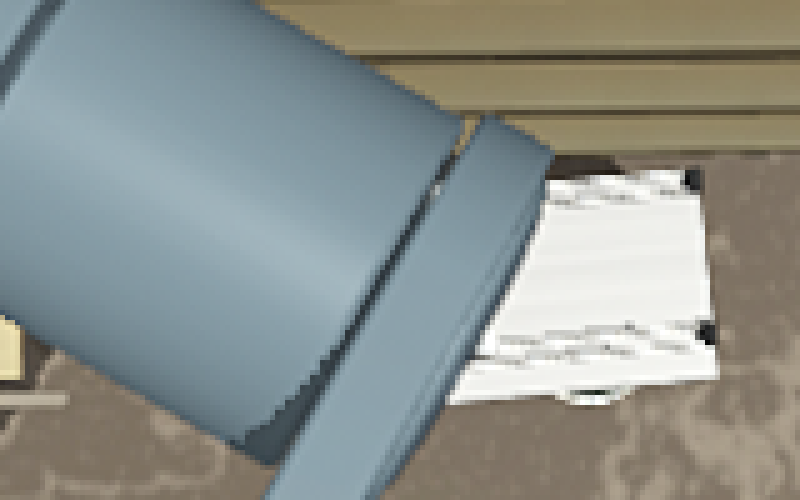

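The arm hides the guard, and the uncovered stand at px (550–715, 170–400) has not moved. No contact so far, so I push the bar open along tool +y.

```bash
python3 -m handwheel '[[[0,0.05,0,0],[0,0.1,0,0],[0,0.15,0,0],[0,0.2,0,0],[0,0.25,0,0],[0,0.3,0,0],[0,0.35,0,0],[0,0.35,0,0]]]'
```

```text
time_s: 3.52
eef_pos: [0.3922, -0.157, 0.2181]
eef_rot: [0.0, 0.999, 0.043, -0.0]
wrist_force: [-0.7, -0.2, -0.4]
opening: 0.0
grasp_force: 0.0
```

```bash
python3 -m handwheel '[[[0,0.02,0,0],[0,0.04,0,0],[0,0.06,0,0],[0,0.07,0,0]]]'; python3 -m handwheel '[[[0,0.01,0,0],[0,0.02,0,0]]]';python3 -m handwheel '[[[0,0.01,0,0],[0,0.02,0,0]]]'
```

```text
time_s: 4.03
eef_pos: [0.3933, -0.1699, 0.218]
eef_rot: [-0.0, 0.999, 0.043, -0.0]
wrist_force: [-2.6, 1.7, -0.5]
opening: 0.002
grasp_force: 1.3
time_s: 4.28
eef_pos: [0.3939, -0.1739, 0.2181]
eef_rot: [-0.0, 0.999, 0.043, -0.0]
wrist_force: [-1.5, 3.0, -0.9]
opening: 0.001
grasp_force: 1.3
time_s: 4.53
eef_pos: [0.3944, -0.178, 0.2183]
eef_rot: [-0.0, 0.999, 0.043, 0.0]
wrist_force: [-0.6, 2.5, -2.2]
opening: -0.001
grasp_force: 1.3
```

```bash
python3 -m handwheel '[[[0,0.01,0,0],[0,0.015,0,0],[0,0.015,0,0]]]'; python3 -m handwheel '[[[0,0.01,0,0],[0,0.01,0,0]]]'
```

```text
time_s: 4.9
eef_pos: [0.3944, -0.1783, 0.2182]
eef_rot: [-0.003, 0.999, 0.043, -0.0]
wrist_force: [-2.9, 15.2, 5.0]
opening: 0.001
grasp_force: 7.4
time_s: 5.15
eef_pos: [0.3943, -0.1785, 0.2182]
eef_rot: [-0.005, 0.999, 0.044, -0.001]
wrist_force: [-4.8, 22.7, 9.0]
opening: 0.004
grasp_force: 11.5
```

```bash
python3 -m handwheel '[[[0,0.01,0,0],[0,0.01,0,0]]]'
python3 - <<'E'
from bench import ctrl
o=ctrl.get_obs();print(o["torque"],o["joint_efforts"].round(1))
E
```

```text
time_s: 5.4
eef_pos: [0.3944, -0.1786, 0.2182]
eef_rot: [-0.007, 0.999, 0.044, -0.001]
wrist_force: [-4.3, 30.3, 14.5]
opening: 0.001
grasp_force: 15.6
[ 4.59450806  0.76608363 -0.0704327 ] [-11.1 -23.7 -39.6  -5.7  -7.   -0.1]
```

```bash
python3 -m handwheel '[[[0,-0.03,0,0],[0,-0.08,0,0],[0,-0.08,-0.3,0],[-0.2,0,-0.45,0],[-0.4,0.25,-0.45,0],[-0.6,0.5,-0.45,0],[-0.75,0.6,-0.45,0],[-0.75,0.6,-0.45,0],[-0.75,0.6,-0.45,0]]]'
python3 - <<'E'
from bench import ctrl
import cv2,numpy as np
c=ctrl.camera("top");np.savez("t2.npz",**c)
cv2.imwrite("pics/t2.png",cv2.resize(c["color"][200:290,250:410],None,fx=5,fy=5,interpolation=3)[:,:,::-1])
E
```

```text
time_s: 6.52
eef_pos: [0.2561, -0.3174, 0.3086]
eef_rot: [0.0, 0.999, 0.043, 0.0]
wrist_force: [0.4, -0.2, -0.9]
opening: -0.003
grasp_force: 0.0
```

View pics/t2.png

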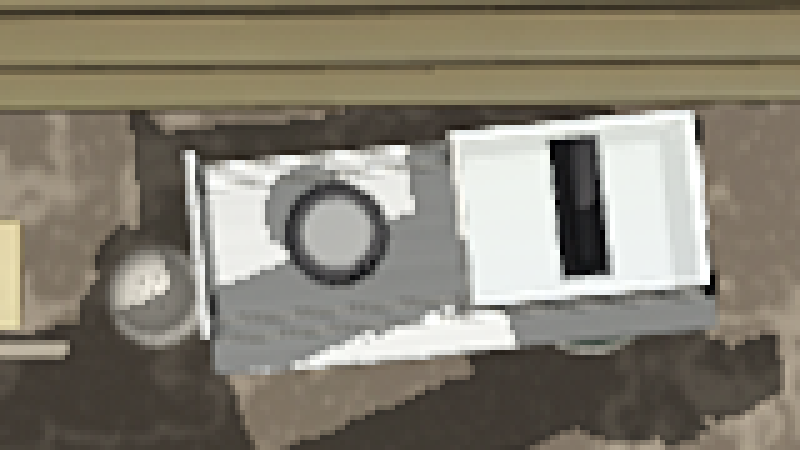

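The guard is parked at the far end, with the bar at crop (580,205). The cap is exposed as a circle centred at (338,232), and nothing else has moved.

Run:
```python
import numpy as np,cv2
from h import px
t=np.load("t2.npz")
print(px(t,250+338/5-.4,200+232/5-.4,.188))
P=np.array([px(t,u,v) for v in range(220,275) for u in range(285,400)])
b=P[(P[:,2]>.222)&(P[:,2]<.24)];print("bar rect",cv2.minAreaRect(b[:,:2].astype(np.float32)*1000))
m=P[(P[:,2]>.18)&(P[:,2]<.194)&(P[:,1]>-.15)&(P[:,1]<-.08)];print("cap",len(m),cv2.minEnclosingCircle(m[:,:2].astype(np.float32)*1000),m.mean(0),np.median(m[:,2]))
e=np.array([.2561,-.3174]);x=np.array([.9963,.0857]);y=np.array([.0857,-.9963])
for g in [m.mean(0)[:2]]:print((g-e)@x/.2,(g-e)@y/.2)
```

```text
[ 0.39063745 -0.11093549  0.188     ]
bar rect ((396.59552001953125, -196.40646362304688), (43.13442611694336, 10.160886764526367), 4.4534783363342285)
cap 344 ((389.71258544921875, -110.7112808227539), 18.85188102722168) [ 0.38934764 -0.11075628  0.18763932] 0.18771777239568227
0.7523199755810137 -0.9722990794694408
```

```bash
python3 -m handwheel '[[[0.2,-0.25,0,0],[0.4,-0.5,0,0],[0.6,-0.75,0,0],[0.75,-0.97,0,0],[0.75,-0.97,0,0],[0.75,-0.97,0.2,0],[0.75,-0.97,0.4,0],[0.75,-0.97,0.48,0],[0.75,-0.97,0.48,0]]]'; python3 -m handwheel '[[[0,0,0.02,0],[0,0,0.03,0],[0,0,0.03,0]]]'
```

```text
time_s: 7.7
eef_pos: [0.3882, -0.111, 0.2119]
eef_rot: [-0.0, 0.999, 0.043, -0.001]
wrist_force: [0.1, -0.1, 0.1]
opening: -0.0
grasp_force: 0.0
time_s: 8.07
eef_pos: [0.3888, -0.1114, 0.2068]
eef_rot: [0.0, 0.999, 0.043, 0.0]
wrist_force: [-0.1, -0.5, -0.0]
opening: -0.001
grasp_force: 0.0
```

```bash
python3 -m handwheel '[[[0,0,0.03,0],[0,0,0.05,0],[0,0,0.06,0],[0,0,0.06,0]]]'; python3 -m handwheel '[[[0,0,0.01,0],[0,0,0.01,0]]]'; python3 -m handwheel '[[[0,0,0.01,0],[0,0,0.01,0]]]'
```

```text
time_s: 8.57
eef_pos: [0.3885, -0.1111, 0.1946]
eef_rot: [-0.0, 0.999, 0.043, -0.0]
wrist_force: [-2.3, 2.2, 6.1]
opening: -0.001
grasp_force: 3.1
time_s: 8.82
eef_pos: [0.3885, -0.1111, 0.1927]
eef_rot: [-0.0, 0.999, 0.043, -0.0]
wrist_force: [-2.6, 1.6, 6.1]
opening: 0.004
grasp_force: 3.2
time_s: 9.07
eef_pos: [0.3885, -0.1111, 0.1907]
eef_rot: [-0.0, 0.999, 0.043, -0.0]
wrist_force: [-1.0, 1.7, 7.0]
opening: 0.0
grasp_force: 3.4
```

```bash
python3 -m handwheel '[[[0,0,0.01,0],[0,0,0.01,0]]]'|sed -n '2p;4p'
```

```text
eef_pos: [0.3885, -0.1111, 0.1887]
wrist_force: [-2.7, 2.6, 6.9]
```

```bash
python3 -m handwheel '[[[0,0,0.008,0],[0,0,0.008,0]]]'|sed -n '2p;4p'
```

```text
eef_pos: [0.3885, -0.1111, 0.1871]
wrist_force: [-3.3, 1.7, 7.6]
```

```bash
python3 -m handwheel '[[[0,0,0.008,0],[0,0,0.008,0]]]'|sed -n '2p;4p'
```

```text
eef_pos: [0.3885, -0.1111, 0.1856]
wrist_force: [-2.5, 1.4, 7.2]
```

```bash
python3 -m handwheel '[[[0,0,0.008,0],[0,0,0.008,0]]]'|sed -n '2p;4p'
```

```text
eef_pos: [0.3885, -0.1111, 0.184]
wrist_force: [-2.7, 0.6, 7.6]
```

```bash
python3 -m handwheel '[[[0,0,0.008,0],[0,0,0.008,0]]]'|sed -n '2p;4p'
```

```text
eef_pos: [0.3885, -0.1111, 0.1824]
wrist_force: [-3.5, 1.4, 7.9]
```

```bash
python3 -m handwheel '[[[0,0,0.008,0],[0,0,0.008,0]]]'|sed -n '2p;4p'
```

```text
eef_pos: [0.3885, -0.1111, 0.1808]
wrist_force: [-3.4, 1.8, 8.3]
```

```bash
python3 -m handwheel '[[[0,0,0.008,0],[0,0,0.008,0]]]'|sed -n '2p;4p'
```

```text
eef_pos: [0.3885, -0.1111, 0.1793]
wrist_force: [-3.0, 0.7, 7.8]
```

```bash
python3 -m handwheel '[[[0,0,0.007,0],[0,0,0.007,0]]]'|sed -n '2p;4p'
```

```text
eef_pos: [0.3885, -0.1111, 0.1779]
wrist_force: [-3.8, 2.4, 8.3]
```

```bash
python3 -m handwheel '[[[0,0,0.007,0],[0,0,0.007,0]]]'|sed -n '2p;4p'
```

```text
eef_pos: [0.3885, -0.1111, 0.1765]
wrist_force: [-4.5, 2.0, 9.4]
```

```bash
python3 -m handwheel '[[[0,0,0.007,0],[0,0,0.007,0]]]'|sed -n '2p;4p'
```

```text
eef_pos: [0.3885, -0.1111, 0.1751]
wrist_force: [-4.3, 1.8, 8.9]
```

```bash
python3 -m handwheel '[[[0,0,0.007,0],[0,0,0.007,0]]]'|sed -n '2p;4p'
```

```text
eef_pos: [0.3885, -0.1111, 0.1738]
wrist_force: [-3.8, 2.1, 9.2]
```

```bash
python3 -m handwheel '[[[0,0,0.007,0],[0,0,0.007,0]]]'|sed -n '2p;4p'
```

```text
eef_pos: [0.3885, -0.1111, 0.1724]
wrist_force: [-4.3, 2.5, 9.7]
```

```bash
python3 -m handwheel '[[[0,0,0.006,0],[0,0,0.006,0]]]'|sed -n '2p;4p'
```

```text
eef_pos: [0.3885, -0.1111, 0.1717]
wrist_force: [-6.1, 3.4, 14.2]
```

```bash
python3 -m handwheel '[[[0,0,0.006,0],[0,0,0.006,0]]]'|sed -n '2p;4p'
```

```text
eef_pos: [0.3886, -0.1111, 0.1709]
wrist_force: [-7.4, 3.8, 18.9]
```

```bash
python3 -m handwheel '[[[0,0,-0.06,0],[0,0,-0.15,0],[0,0,-0.3,0],[0,0,-0.55,0],[0,0.2,-0.62,0],[-0.02,0.4,-0.62,0],[-0.02,0.585,-0.62,0],[-0.02,0.585,-0.5,0],[-0.02,0.585,-0.25,0],[-0.02,0.585,-0.24,0]]]'; python3 -m handwheel '[[[0,0,0,0]]]'
```

```text
time_s: 13.82
eef_pos: [0.3928, -0.2264, 0.2141]
eef_rot: [-0.003, 0.999, 0.043, -0.002]
wrist_force: [0.3, 0.8, -0.2]
opening: -0.001
grasp_force: 0.0
time_s: 13.95
eef_pos: [0.395, -0.2283, 0.2184]
eef_rot: [0.0, 0.999, 0.043, 0.0]
wrist_force: [-0.1, -0.8, 0.4]
opening: 0.002
grasp_force: 0.0
```

```bash
python3 -m handwheel '[[[0,-0.04,0,0],[0,-0.09,0,0],[0,-0.15,0,0],[0,-0.21,0,0],[0,-0.27,0,0],[0,-0.33,0,0],[0,-0.39,0,0],[0,-0.43,0,0],[0,-0.46,0,0],[0,-0.46,0,0]]]'; python3 -m handwheel '[[[0,-0.015,0,0],[0,-0.03,0,0],[0,-0.03,0,0]]]'; python3 -m handwheel '[[[0,-0.01,0,0],[0,-0.015,0,0],[0,-0.015,0,0]]]'
```

```text
time_s: 15.2
eef_pos: [0.3862, -0.1355, 0.2168]
eef_rot: [-0.001, 0.999, 0.043, -0.001]
wrist_force: [0.3, -0.2, -0.7]
opening: 0.001
grasp_force: 0.0
time_s: 15.58
eef_pos: [0.3859, -0.13, 0.217]
eef_rot: [-0.0, 0.999, 0.043, -0.0]
wrist_force: [-0.3, -0.5, -1.1]
opening: -0.002
grasp_force: 0.3
time_s: 15.95
eef_pos: [0.3859, -0.1273, 0.2173]
eef_rot: [-0.0, 0.999, 0.043, -0.0]
wrist_force: [-0.9, -2.1, -1.2]
opening: 0.0
grasp_force: 0.8
```

```bash
python3 -m handwheel '[[[0,-0.01,0,0],[0,-0.015,0,0],[0,-0.015,0,0]]]'; python3 -m handwheel '[[[0,-0.01,0,0],[0,-0.015,0,0],[0,-0.015,0,0]]]'|sed -n '2p;4p'
```

```text
time_s: 16.32
eef_pos: [0.3858, -0.1256, 0.2174]
eef_rot: [0.001, 0.999, 0.043, 0.0]
wrist_force: [-0.9, -7.5, -3.2]
opening: 0.002
grasp_force: 4.0
eef_pos: [0.3858, -0.1253, 0.2175]
wrist_force: [1.3, -19.6, -9.9]
```

```bash
python3 -m handwheel '[[[0,-0.01,0,0],[0,-0.01,0,0]]]'|sed -n '2p;4p'
```

```text
eef_pos: [0.3858, -0.1252, 0.2176]
wrist_force: [0.8, -28.2, -13.5]
```

At the stop, shut. I back off, lift clear and check.

```bash
python3 -m handwheel '[[[0,0.04,0,0],[0,0.09,0,0],[0,0.09,-0.3,0],[-0.2,0.2,-0.45,0],[-0.4,0.4,-0.45,0],[-0.6,0.6,-0.45,0],[-0.75,0.85,-0.45,0],[-0.75,0.85,-0.45,0],[-0.75,0.85,-0.45,0]]]'
python3 - <<'E'
from bench import ctrl
import cv2,numpy as np
from h import px
t=ctrl.camera("top")
cv2.imwrite("pics/t3.png",cv2.resize(t["color"][200:290,250:410],None,fx=5,fy=5,interpolation=3)[:,:,::-1])
P=np.array([px(t,u,v) for v in range(220,275) for u in range(285,400)])
b=P[(P[:,2]>.222)&(P[:,2]<.24)];print("bar rect",cv2.minAreaRect(b[:,:2].astype(np.float32)*1000))
E
```

```text
time_s: 18.08
eef_pos: [0.2506, -0.3013, 0.3071]
eef_rot: [-0.001, 0.999, 0.043, 0.0]
wrist_force: [0.0, -0.7, -0.1]
opening: 0.003
grasp_force: 0.0
bar rect ((389.12384033203125, -106.85636901855469), (43.418479919433594, 9.880518913269043), 5.125364780426025)
```

View pics/t3.png

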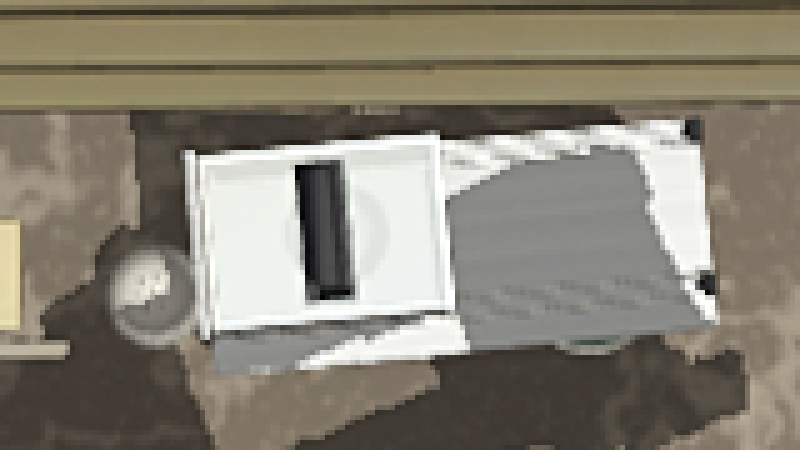

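The guard is against the cheek at crop x≈205, with the bar at (325,230), so it travelled 89.9 mm. The shaker at (155,297) and the visible cup edge at (590,345) have not moved.

```bash
python3 -c "
from bench import ctrl
print(ctrl.hand_in())"
```

```text
the job is handed in; nothing more can be done
None
```

The job is handed in (no verdict came back): I opened the guard to its stop, pressed the cap onto its inner stop at about 19 N and released it, then shut the guard against the cheek, with the cup and shaker unmoved in the last top view.

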